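# Index the carving stand three clicks and hold

## Task

The indexing stand that turns the carving is worked with a loose black bar-shaped knob, which hangs over one of three posts on the wooden rack. Lift the knob up and off its post, fit it fully down over the stand's flat steel drive tang while the drive is still at home, then turn it clockwise (seen from above), counting the clicks, to the third stop and no further. Finish while still holding the knob firmly in the gripper, seated and still at the third stop; leave the two collars round their posts and the round tin where it stands.

Things in the scene. Friction and masses are not known exactly. Their poses are not given: they have to be found in the camera images.
- knob: Loose black plastic bar knob, flat-sided, 0.12 kg: 50 mm long (x), 24 wide (y), 60 tall (z up). Origin: centre of its underside. A slot 33 (x) by 13 mm (y), 38 mm deep, is open below; the top 22 mm are solid. Same after a half turn about z. Hangs over a rack post by the slot's roof, underside 12 mm above the board. Grip from above across the 24 mm, about 40 mm above its underside.
- rack: Fixed wooden board 75 x 270 x 20 mm (x, y, z); origin: centre of its underside. Three upright flat steel posts at y = -85, 0, +85 mm, each 28 mm along y by 9 along x, tops 70 mm above the table: a lifted knob is clear when its underside is above 80 mm. The knob hangs on any one of them, long side along the rack's y; collars lie round the other two.
- collar_low: Bystander: loose steel ring, 58 mm outside, 38 mm inside, 14 mm high, round a post of the rack. Origin: centre of its underside. To be left alone.
- collar_high: Bystander: loose aluminium ring, 52 mm outside, 38 mm inside, 34 mm high, round a post of the rack. Origin: centre of its underside. To be left alone.
- stand: Fixed indexing stand: grey housing 130 (x) by 400 (y) by 45 mm high. Origin: on the table right under the drive's axis, 55 mm from the housing's near end. A wooden turntable (160 mm disc with a carving, top about 0.22 m above the table), geared to the drive, stands 250 mm along its +y. Round the drive lies a fixed plate, 90 mm across, with 16 dots.
- drive_seat (a point): Middle of the drive's steel flange (60 mm across), 55 mm above the table; the seated knob's underside rests on it. Turns with the drive: x along the tang, z up. From it rises the tang, 30 (x) by 10 mm (y), straight for 22 mm, then tapering over 12 mm to a nose 20 x 4 mm. A seated knob has its x along this x (either way round), with 0.1 rad of play either way.
- index (a joint): Turn of the drive, rad: 0 at home against an end stop, where it starts; grows clockwise seen from above. Clicking stops 22.5 degrees apart: 0.393, 0.785, third 1.178, 1.571; end stop 1.963. A click takes about 0.15 N m, hardest a quarter step past a stop; past half-way the drive snaps into the next stop by itself and stays there.
- wax_tin: Bystander, loose on the table, to be left alone: round metal tin, 64 mm across, 50 mm high. Origin: centre of its underside.
Things that resemble listed ones, but are neither listed nor needed, are in the scene too. What is shaped like the knob but red or yellow is not meant.

How it is judged:
By the outcome, as a careful person would: the job done as asked, in the order asked, and still so for the second after the job is handed in, while the arm keeps its last pose, push and grip.
It also fails if it takes over 51 s, if anything falls off the work surface, if the arm or the gripper's body presses on something with over 40 N, if the wrist force passes 120 N, or if a joint passes its speed limit or range.

## Robot

A 7-joint arm with a two-finger parallel gripper is mounted at the origin on the work surface. World frame = base frame: x ahead of the robot, y to its left, z up, the work surface at z = 0. Lengths are in m, angles in rad, forces in N, time in s.
With the tool pointing down it reaches from about 0.425 to 0.925 m from the base axis. Payload 6.8 kg.
Tool frame: the origin (TCP) lies at the very end of the fingers, on their centre line; the grasp point (between the pads) lies 19 mm behind it; z points along the fingers, y is the line along which they close (so a half turn about z gives the same grasp; the last joint's range is limited). The gripper opens to 85 mm and grips with 20 to 120 N. Pads are 22 mm wide; open, the fingers measure 114 mm over their backs; the gripper's body (76 mm by 85 mm) begins 54 mm behind the grasp point. The pads swing forward as they close: fully open they stand 13 mm farther back than shut.
Start: joints at [0.993, 0.477, 0.022, 1.555, -0.011, 1.109, -0.083], TCP at [0.306, -0.602, 0.231] pointing down, gripper open.
Joint ranges: [-2.96, 2.96], [-0.34, 2.1], [-1.41, 1.46], [0.24, 2.44], [-1.37, 4.51], [0.17, 1.92], [-2.96, 2.96]. Speed limits (rad/s): [2.39, 2.39, 3.14, 3.14, 3.14, 3.14, 3.14].

## Interface

Orientations are given as a rotation vector (axis times angle).
In Python, from bench import get_obs, grab_frame, hand_in gives the robot as it stands.
- The arm moves only by the tool drive_tool, never from a script. Its argument "rows" is a list of rows, each an object with "offset": the shift along the tool's x, y, z as a fraction of full scale, a list of three; "rotation": the turn, a rotation vector about the tool's x, y, z as a fraction of full scale, a list of three; "claw": the opening, from 0 (shut) to 1 (fully open). In form: [{"offset": [tx, ty, tz], "rotation": [wx, wy, wz], "claw": claw}, ...]. A call has 1 to 20 rows; each row is the pose to reach, as a shift and turn from the pose commanded when the call began, along the tool's axes at that moment; what a row does not reach only later rows make up. Full scale, the value 1, is 0.15 m for a shift and 2 rad for a turn. A row lasts 1/12 s, in which the tool goes at most 41.7 mm and 7.16 degrees, less where a joint would pass 70% of its speed; a pose out of reach is approached as far as the arm can. A call with a number of a shift or a turn outside -1 to 1 is refused whole. A call with a gripper value outside its range is refused whole. The fingers move at their own pace and stop on an object; "force" is the grip in N (left out, the last holds). Time passes only in rows, so rows that repeat a pose let the fingers close. It gives the time, the measured TCP pose, the force, the opening and the grip force at its end, in the units of the state.
- get_obs(): the state, without advancing time (a new reading comes with each control period).
- grab_frame(name): name is "scene" or "top" or "wrist"; returns a dict with "frame" (480x640x3 uint8, red, green, blue), "z_map" (480x640 float32, m along the optical axis (not along the pixel's ray), 0 where there is no reading), "vfov" (degrees; the focal length in pixels is half the picture's height over the tangent of half this angle, whatever the lens; pixels are square), "cx", "cy" (the principal point, pixels), "R" (3x3) and "t" (3): a world point X has camera coordinates R X + t. Camera axes: x right, y down, z forward; pixel columns grow to the right and rows downward; lengths in m; the calibration is good to about 2 mm. A picture is of the moment at which its call begins.
- hand_in(): hands the job in; it is judged then, once.
The state is a dict: "clock": time; "joints": joint angles; "qvel": joint speeds; "tau": joint torques, N m; "tcp_pos": TCP position; "orientation": TCP orientation; "contact_force": force on the tool from outside, world axes, zero at the start; "moment": the same for the moment, N m; "grip_width": finger opening in m; "gripper_force": force on a finger pad.
Only numpy, scipy, OpenCV 4.12 (cv2) and the standard library are available. Lean on these libraries where they do the work, as an engineer would, in place of code of your own. Each camera call takes 0.05 s, during which the arm holds its last target. There are 200 camera calls.

## Working session

There is one attempt and no reset: what is moved stays moved. The work goes in short steps, Python scripts to look and compute and a tool call to move; the robot and the scene stay as the last step left them, time stands still between calls to the robot, and variables do not carry over. Pictures are saved under pics/ and viewed, at most 10 in all, crops included, and the job is handed in when it is done.

Besides the shell and the picture viewer there is one more tool, called after "Request:" as name([rows], argument=value, ...), one row to a line, values as JSON. drive_tool: Moves the arm, as the interface text tells. Its arguments: {"type":"object","properties":{"rows":{"type":"array","items":{"type":"object","properties":{"offset":{"type":"array","items":{"type":"number"}},"rotation":{"type":"array","items":{"type":"number"}},"claw":{"type":"number"}}}},"force":{"type":"number"}},"required":["rows"]}

```bash
mkdir -p pics; ls
cat > h.py <<'E'
import numpy as np, cv2
from bench import get_obs, grab_frame, hand_in
def cloud(f):
    z=f["z_map"]; fl=240/np.tan(np.radians(f["vfov"])/2)
    v,u=np.mgrid[0:480,0:640]
    c=np.stack([(u-f["cx"])/fl*z,(v-f["cy"])/fl*z,z],-1)
    return (c-np.array(f["t"]))@np.array(f["R"])   # R^T (c-t)
def save(n,im): cv2.imwrite(f"pics/{n}.png",im[:,:,::-1])
E
python3 - <<'E'
from h import *
for n in("scene","top"):
    f=grab_frame(n); save(n,f["frame"]); np.savez(n+".npz",**f); print(n,f["vfov"],f["cx"],f["cy"],-np.array(f["R"]).T@f["t"],(f["z_map"]>0).mean())
o=get_obs(); print({k:np.round(v,3) for k,v in o.items()})
E
```

```text
pics
scene 42.93139561030941 306.66066596441925 235.71804864787876 [0.95196892 0.37107583 0.93625399] 0.9961783854166667
top 53.431352085934336 318.17783090536415 241.16382357812262 [ 0.41065903 -0.10059142  0.74780202] 0.9959733072916667
{'clock': np.float64(0.1), 'joints': array([ 0.993,  0.478,  0.022,  1.556, -0.012,  1.109, -0.083]), 'qvel': array([ 0.   , -0.001, -0.001, -0.001, -0.   , -0.001, -0.   ]), 'tau': array([ 3.0000e-03, -5.9777e+01,  1.6130e+00, -2.8196e+01,  1.3000e-02,
        5.0000e-03, -0.0000e+00]), 'tcp_pos': array([ 0.305, -0.601,  0.23 ]), 'orientation': array([-3.054e+00, -7.310e-01,  1.000e-03]), 'contact_force': array([0.774, 0.031, 0.903]), 'moment': array([ 0.036, -0.031, -0.024]), 'gripper_force': np.float64(0.0), 'grip_width': np.float64(0.086)}
```

View pics/scene.png

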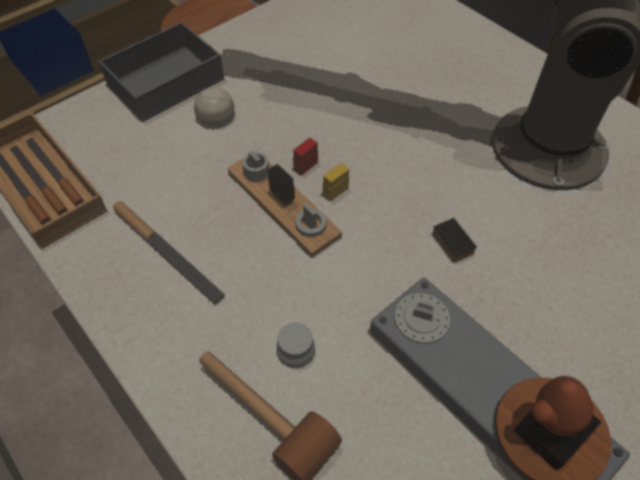

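View pics/top.png

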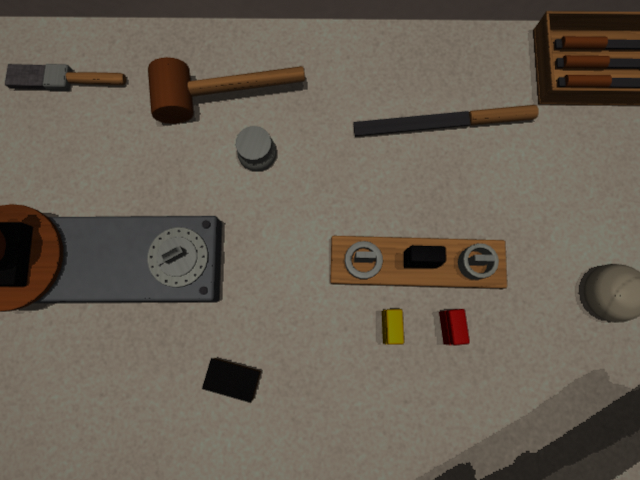

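Scene view: the knob-like things are the upright black bar on the rack's middle post (scene 281,185; top 425,257), a low black block lying on the table (scene 455,239; top 232,379), and the red and yellow bars (top 455,327 and 393,326). Only the first is black and hangs on a rack post, so it is the one meant. The stand's drive is at top (175,255), the tin at top (254,145).

Run:
```python
from h import *
f=dict(np.load("top.npz")); P=cloud(f); I=f["frame"]
def rect(n,m):
    m=m.astype(bool); q=P[m][:,:2].astype(np.float32)
    r=cv2.minAreaRect(q); b=cv2.boxPoints(r)
    e=[b[1]-b[0],b[2]-b[1]]; L=max(e,key=np.linalg.norm)
    print(n,m.sum(),"c",np.round(r[0],4),"size",np.round(r[1],4),"long dir deg",np.round(np.degrees(np.arctan2(L[1],L[0]))%180,1),"z",np.round(np.percentile(P[m][:,2],[5,50,95]),4),"mean",np.round(q.mean(0),4))
def win(u0,u1,v0,v1):
    w=np.zeros((480,640),bool); w[v0:v1,u0:u1]=1; return w
z=P[...,2]
rect("knob top",win(395,455,235,275)&(z>.085))
rect("rack",win(325,512,230,295)&(z>.014)&(z<.026))
rect("tang",win(145,212,225,290)&(z>.075))
rect("tang nose",win(145,212,225,290)&(z>.086))
rect("flange",win(145,212,225,290)&(z>.052)&(z<.06))
rect("housing",win(60,230,205,310)&(z>.04)&(z<.049))
rect("posts",win(350,380,240,280)&(z>.06)); rect("post2",win(463,500,245,280)&(z>.06))
rect("tin",win(230,280,120,175)&(z>.045))
rect("block",win(195,270,350,410)&(z>.01))
print(np.median(z[300:470,20:180]))
a=cv2.resize(I[225:295,330:510],None,fx=4,fy=4,interpolation=2); b=cv2.resize(I[210:305,130:230],(720,300*0+684),interpolation=2)
s=np.zeros((590,720,3),np.uint8); s[:280]=a; s[290:590,:316]=cv2.resize(I[210:305,130:230],(316,300),interpolation=2)
s[290:590,360:720]=cv2.resize(I[345:420,190:280],(360,300),interpolation=2); save("crop",np.clip(s*1.6,0,255).astype(np.uint8))
```

```text
knob top 624 c [ 0.4804 -0.1772] size [0.0423 0.2028] long dir deg 120.5 z [0.0888 0.0915 0.0934] mean [ 0.5167 -0.2394]
rack 5695 c [ 0.5186 -0.2422] size [0.2701 0.0755] long dir deg 89.3 z [0.0173 0.0196 0.0219] mean [ 0.5158 -0.2378]
tang 176 c [0.4717 0.0134] size [0.2571 0.0279] long dir deg 68.0 z [0.0764 0.0839 0.7478] mean [0.5067 0.1038]
tang nose 71 c [0.4683 0.0118] size [0.2519 0.0196] long dir deg 67.3 z [0.0864 0.0882 0.7478] mean [0.4968 0.0833]
flange 1165 c [0.5152 0.1206] size [0.0832 0.087 ] long dir deg 105.6 z [0.0523 0.0543 0.0565] mean [0.5138 0.1188]
housing 10405 c [0.5133 0.1866] size [0.1297 0.2419] long dir deg 91.1 z [0.0421 0.0443 0.0465] mean [0.5115 0.1972]
posts 144 c [ 0.4734 -0.1263] size [0.0272 0.1329] long dir deg 146.2 z [0.065  0.0696 0.072 ] mean [ 0.5152 -0.1549]
post2 159 c [ 0.4714 -0.2185] size [0.0187 0.2646] long dir deg 113.2 z [0.0651 0.0694 0.0726] mean [ 0.5128 -0.316 ]
tin 996 c [ 0.5705 -0.0447] size [0.3365 0.055 ] long dir deg 25.9 z [0.0471 0.0494 0.0515] mean [0.6922 0.0146]
block 1728 c [ 0.3504 -0.016 ] size [0.0736 0.1943] long dir deg 104.7 z [0.0226 0.0254 0.0276] mean [0.338  0.0343]
-0.0006270082240860521
```

View pics/crop.png

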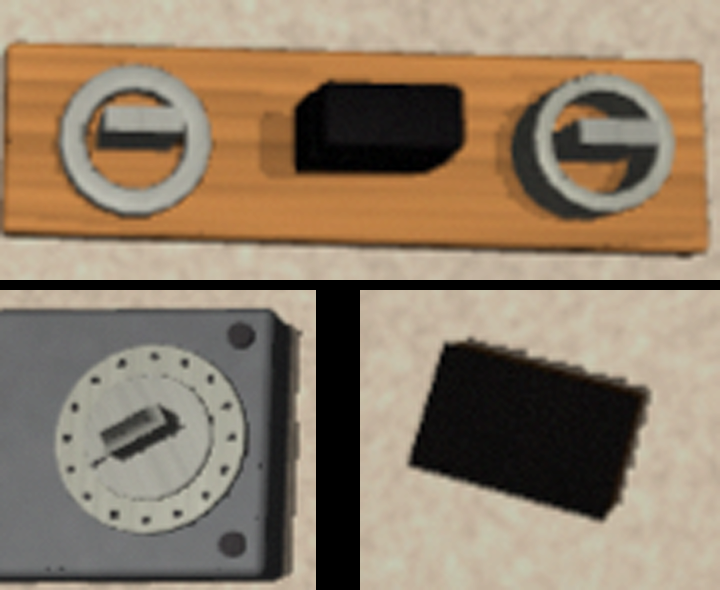

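The crop confirms it: the black bar stands on the rack's middle post (bevelled, upright), both collars surround bare posts, and the other black thing is a flat block. The tang lies tilted at about 25° in the picture. Depth outliers spoiled the rectangles, so I filter them.

```bash
cat > m.py <<'E'
from h import *
def rect(n,P,m,plane=None):
    m=(m&(P[...,2]<.3)).astype(np.uint8)
    k,l,st,_=cv2.connectedComponentsWithStats(m); m=l==1+np.argmax(st[1:,4])
    q=P[m][:,:2].astype(np.float32); r=cv2.minAreaRect(q); b=cv2.boxPoints(r)
    L=max([b[1]-b[0],b[2]-b[1]],key=np.linalg.norm); w,V=np.linalg.eigh(np.cov(q.T)); d=V[:,1]
    print(n,m.sum(),"c",np.round(r[0],4),"size",np.round(r[1],4),"deg",np.round(np.degrees(np.arctan2(L[1],L[0]))%180,1),"pca",np.round(np.degrees(np.arctan2(d[1],d[0]))%180,1),"mean",np.round(q.mean(0),4),"z",np.round(np.percentile(P[m][:,2],[5,50,95]),4))
def win(u0,u1,v0,v1):
    w=np.zeros((480,640),bool); w[v0:v1,u0:u1]=1; return w
E
python3 - <<'E'
from m import *
f=dict(np.load("top.npz")); P=cloud(f); z=P[...,2]; I=f["frame"]
rect("knob",P,win(395,455,235,275)&(z>.087))
rect("rack",P,win(325,512,230,295)&(z>.014)&(z<.026))
rect("post+",P,win(350,380,240,280)&(z>.06)); rect("post-",P,win(463,500,245,280)&(z>.06))
rect("tang",P,win(145,212,225,290)&(z>.065)); rect("nose",P,win(145,212,225,290)&(z>.085))
rect("flange",P,win(145,212,225,290)&(z>.051)&(z<.06))
rect("housing",P,win(60,230,205,310)&(z>.04)&(z<.049))
rect("tin",P,win(230,280,120,175)&(z>.045))
f=dict(np.load("scene.npz")); P=cloud(f); z=P[...,2]
print("scene")
rect("knob",P,win(260,300,155,210)&(z>.085))
rect("tang",P,win(385,460,280,350)&(z>.065)); rect("nose",P,win(385,460,280,350)&(z>.085))
rect("flange",P,win(385,460,280,350)&(z>.051)&(z<.06))
rect("rack",P,win(220,350,140,260)&(z>.014)&(z<.026))
E
```

```text
knob 610 c [ 0.5183 -0.2417] size [0.0243 0.0495] deg 90.8 pca 90.3 mean [ 0.5182 -0.2412] z [0.089  0.0915 0.0933]
rack 5281 c [ 0.5186 -0.2422] size [0.2701 0.0755] deg 89.3 pca 88.5 mean [ 0.5158 -0.2388] z [0.0173 0.0196 0.0218]
post+ 139 c [ 0.5194 -0.1568] size [0.0275 0.0088] deg 89.8 pca 90.9 mean [ 0.519  -0.1568] z [0.0649 0.0696 0.0716]
post- 152 c [ 0.5175 -0.3265] size [0.0284 0.0093] deg 89.8 pca 89.9 mean [ 0.5175 -0.3259] z [0.065  0.0693 0.0714]
tang 207 c [0.5143 0.1203] size [0.011 0.03 ] deg 121.0 pca 122.9 mean [0.5135 0.1183] z [0.068  0.0812 0.089 ]
nose 70 c [0.5142 0.1204] size [0.0054 0.0229] deg 120.0 pca 119.0 mean [0.5144 0.1201] z [0.0854 0.0877 0.0895]
flange 1336 c [0.5159 0.1195] size [0.085  0.0779] deg 47.7 pca 32.9 mean [0.5128 0.1188] z [0.0512 0.0541 0.0564]
housing 10275 c [0.5133 0.1866] size [0.1297 0.2419] deg 91.1 pca 89.3 mean [0.5115 0.1981] z [0.042  0.0443 0.0464]
tin 986 c [0.696  0.0157] size [0.0558 0.0558] deg 62.8 pca 16.6 mean [0.695  0.0158] z [0.0471 0.0494 0.0513]
scene
knob 310 c [ 0.5184 -0.2414] size [0.0259 0.0514] deg 90.2 pca 90.3 mean [ 0.5199 -0.2391] z [0.0872 0.092  0.095 ]
tang 216 c [0.5153 0.1219] size [0.0118 0.0295] deg 118.7 pca 119.0 mean [0.5169 0.1229] z [0.0674 0.0807 0.0901]
nose 62 c [0.5152 0.1215] size [0.0082 0.0224] deg 116.9 pca 118.3 mean [0.5154 0.1217] z [0.0856 0.0885 0.0914]
flange 1478 c [0.5151 0.1217] size [0.0877 0.0891] deg 178.4 pca 115.0 mean [0.5172 0.1239] z [0.0513 0.0538 0.0578]
rack 2393 c [ 0.5186 -0.241 ] size [0.2717 0.0771] deg 89.2 pca 94.7 mean [ 0.5309 -0.2164] z [0.0168 0.0206 0.0238]
```

```bash
cat > go.py <<'E'
import sys; from h import *
from scipy.spatial.transform import Rotation as Ro
x,y,z,yaw=map(float,sys.argv[1:5])
o=get_obs(); R=Ro.from_rotvec(o["orientation"]); p=np.array(o["tcp_pos"])
T=Ro.from_euler("z",yaw,degrees=True)*Ro.from_euler("x",180,degrees=True)
ex=R.apply([1,0,0]); ez=R.apply([0,0,1])
print("t",o["clock"],"p",p.round(4),"yaw",np.degrees(np.arctan2(ex[1],ex[0])).round(2),"ez",ez.round(4),"F",np.round(o["contact_force"],1),"M",np.round(o["moment"],2),"w",o["grip_width"],o["gripper_force"])
print("q",np.round(o["joints"],2))
print("offset",(R.inv().apply(np.array([x,y,z])-p)/.15).round(4),"rot",((R.inv()*T).as_rotvec()/2).round(4))
E
python3 go.py 0.518 -0.241 0.20 90
```

```text
t 0.1 p [ 0.3053 -0.6014  0.2304] yaw 26.92 ez [-9.0e-04  1.5e-03 -1.0e+00] F [0.8 0.  0.9] M [ 0.04 -0.03 -0.02] w 0.08563361044881118 0.0
q [ 0.99  0.48  0.02  1.56 -0.01  1.11 -0.08]
offset [ 2.352 -1.5    0.205] rot [-8.000e-04 -4.000e-04 -5.505e-01]
```

Request:
drive_tool([
  {"offset": [0.05,-0.03,0],"rotation": [0,0,-0.02],"claw": 0.7},
  {"offset": [0.15,-0.09,0],"rotation": [0,0,-0.07],"claw": 0.7},
  {"offset": [0.27,-0.17,0],"rotation": [0,0,-0.13],"claw": 0.7},
  {"offset": [0.4,-0.25,0],"rotation": [0,0,-0.2],"claw": 0.7},
  {"offset": [0.53,-0.34,0],"rotation": [0,0,-0.27],"claw": 0.7},
  {"offset": [0.66,-0.42,0],"rotation": [0,0,-0.34],"claw": 0.7},
  {"offset": [0.78,-0.5,0],"rotation": [0,0,-0.41],"claw": 0.7},
  {"offset": [0.9,-0.58,0],"rotation": [0,0,-0.48],"claw": 0.7},
  {"offset": [0.97,-0.62,0],"rotation": [0,0,-0.53],"claw": 0.7},
  {"offset": [1.0,-0.64,0],"rotation": [0,0,-0.55],"claw": 0.7},
  {"offset": [1.0,-0.64,0],"rotation": [0,0,-0.55],"claw": 0.7},
  {"offset": [1.0,-0.64,0],"rotation": [0,0,-0.55],"claw": 0.7},
])

```text
clock: 1.1
tcp_pos: [0.3959, -0.4479, 0.2312]
orientation: [-2.223, -2.219, 0.0]
contact_force: [-0.4, -0.2, 0.8]
grip_width: 0.0598
gripper_force: 0.0
```

```bash
python3 go.py 0.518 -0.241 0.20 90
```

```text
t 1.1 p [ 0.3959 -0.4479  0.2312] yaw 89.89 ez [-2.e-04  1.e-04 -1.e+00] F [-0.4 -0.2  0.8] M [-0.01  0.04 -0.09] w 0.05980118188864189 0.0
q [ 0.94  0.37 -0.26  1.73  0.1   1.06  0.65]
offset [1.381  0.8113 0.2083] rot [-0.0001 -0.0001 -0.001 ]
```

Request:
drive_tool([
  {"offset": [0.04,0.02,0],"rotation": [0,0,0],"claw": 0.7},
  {"offset": [0.14,0.1,0.02],"rotation": [0,0,0],"claw": 0.7},
  {"offset": [0.28,0.2,0.04],"rotation": [0,0,0],"claw": 0.7},
  {"offset": [0.42,0.32,0.08],"rotation": [0,0,0],"claw": 0.7},
  {"offset": [0.56,0.44,0.1],"rotation": [0,0,0],"claw": 0.7},
  {"offset": [0.7,0.56,0.12],"rotation": [0,0,0],"claw": 0.7},
  {"offset": [0.82,0.68,0.16],"rotation": [0,0,0],"claw": 0.7},
  {"offset": [0.92,0.76,0.18],"rotation": [0,0,0],"claw": 0.7},
  {"offset": [0.98,0.8,0.2],"rotation": [0,0,0],"claw": 0.7},
  {"offset": [1,0.81,0.2],"rotation": [0,0,0],"claw": 0.7},
  {"offset": [1,0.81,0.2],"rotation": [0,0,0],"claw": 0.7},
])

```text
clock: 2.02
tcp_pos: [0.5174, -0.2982, 0.2011]
orientation: [-2.222, -2.22, 0.001]
contact_force: [0.7, -0.4, -0.1]
grip_width: 0.06
gripper_force: 0.0
```

```bash
python3 go.py 0.518 -0.241 0.20 90
```

```text
t 2.0167 p [ 0.5174 -0.2982  0.2011] yaw 89.94 ez [-7.e-04  1.e-04 -1.e+00] F [ 0.7 -0.4 -0.1] M [-0.02 -0.01 -0.02] w 0.059970081462877474 0.0
q [ 0.67  0.4  -0.32  1.76  0.15  1.    0.29]
offset [0.3813 0.0039 0.0074] rot [-0.0003 -0.     -0.0005]
```

Request:
drive_tool([
  {"offset": [0.08,0,0],"rotation": [0,0,0],"claw": 0.7},
  {"offset": [0.18,0,0.02],"rotation": [0,0,0],"claw": 0.7},
  {"offset": [0.3,0,0.06],"rotation": [0,0,0],"claw": 0.7},
  {"offset": [0.38,0.004,0.16],"rotation": [0,0,0],"claw": 0.7},
  {"offset": [0.38,0.004,0.28],"rotation": [0,0,0],"claw": 0.7},
  {"offset": [0.38,0.004,0.4],"rotation": [0,0,0],"claw": 0.7},
  {"offset": [0.38,0.004,0.52],"rotation": [0,0,0],"claw": 0.7},
  {"offset": [0.38,0.004,0.64],"rotation": [0,0,0],"claw": 0.7},
  {"offset": [0.38,0.004,0.76],"rotation": [0,0,0],"claw": 0.7},
  {"offset": [0.38,0.004,0.86],"rotation": [0,0,0],"claw": 0.7},
  {"offset": [0.38,0.004,0.94],"rotation": [0,0,0],"claw": 0.7},
  {"offset": [0.38,0.004,0.98],"rotation": [0,0,0],"claw": 0.7},
  {"offset": [0.38,0.004,0.98],"rotation": [0,0,0],"claw": 0.7},
])

```text
clock: 3.1
tcp_pos: [0.517, -0.2418, 0.0533]
orientation: [-2.223, -2.218, 0.002]
contact_force: [0.3, -0.1, 0.1]
grip_width: 0.0597
gripper_force: 0.0
```

```bash
python3 go.py 0.518 -0.241 0.053 90
python3 - <<'E'
from h import *
f=grab_frame("scene"); w=grab_frame("wrist")["frame"]
a=cv2.resize(f["frame"][120:270,200:380],(400,333),interpolation=2); b=cv2.resize(w,(400,300))
s=np.zeros((333,800,3),np.uint8); s[:,:400]=a; s[:300,400:]=b; save("pre",s)
E
```

```text
t 3.1 p [ 0.517  -0.2418  0.0533] yaw 89.87 ez [-2.e-03  5.e-04 -1.e+00] F [ 0.3 -0.1  0.1] M [-0.05 -0.03 -0.01] w 0.0597299135708776 0.0
q [ 0.56  0.55 -0.3   1.92  0.24  0.7   0.11]
offset [0.0051 0.0064 0.002 ] rot [-0.001  -0.0002 -0.0011]
```

View pics/pre.png

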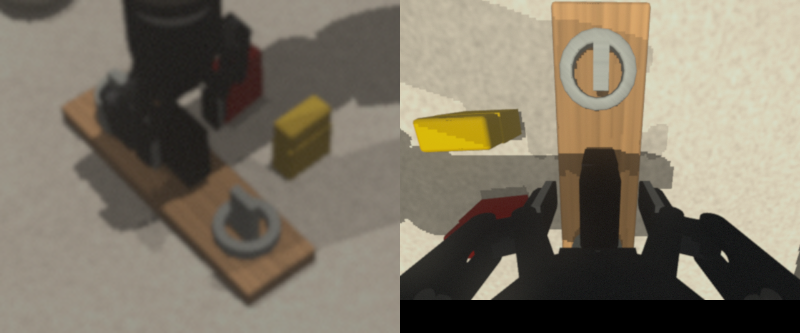

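The wrist view (right half) shows the pads straddling the black knob at about (600,200), clear of the red bar. Now grip and lift.

Request:
drive_tool([
  {"offset": [0.005,0.006,0],"rotation": [0,0,0],"claw": 0.3},
  {"offset": [0.005,0.006,0],"rotation": [0,0,0],"claw": 0},
  {"offset": [0.005,0.006,0],"rotation": [0,0,0],"claw": 0},
  {"offset": [0.005,0.006,0],"rotation": [0,0,0],"claw": 0},
  {"offset": [0.005,0.006,0],"rotation": [0,0,0],"claw": 0},
  {"offset": [0.005,0.006,0],"rotation": [0,0,0],"claw": 0},
  {"offset": [0.005,0.006,0],"rotation": [0,0,0],"claw": 0},
  {"offset": [0.005,0.006,0],"rotation": [0,0,0],"claw": 0},
], force=70)

```text
clock: 3.87
tcp_pos: [0.5198, -0.2409, 0.0552]
orientation: [2.221, 2.219, 0.001]
contact_force: [-1.5, -0.0, 6.4]
grip_width: 0.0234
gripper_force: 68.6
```

Request:
drive_tool([
  {"offset": [0,0,-0.04],"rotation": [0,0,0],"claw": 0},
  {"offset": [0,0,-0.1],"rotation": [0,0,0],"claw": 0},
  {"offset": [0,0,-0.18],"rotation": [0,0,0],"claw": 0},
  {"offset": [0,0,-0.26],"rotation": [0,0,0],"claw": 0},
  {"offset": [0,0,-0.34],"rotation": [0,0,0],"claw": 0},
  {"offset": [0,0,-0.42],"rotation": [0,0,0],"claw": 0},
  {"offset": [0,0,-0.5],"rotation": [0,0,0],"claw": 0},
  {"offset": [0,0,-0.58],"rotation": [0,0,0],"claw": 0},
  {"offset": [0,0,-0.64],"rotation": [0,0,0],"claw": 0},
  {"offset": [0,0,-0.68],"rotation": [0,0,0],"claw": 0},
  {"offset": [0,0,-0.68],"rotation": [0,0,0],"claw": 0},
])

```text
clock: 4.78
tcp_pos: [0.5199, -0.241, 0.1579]
orientation: [2.221, 2.219, 0.001]
contact_force: [0.5, -0.5, -1.6]
grip_width: 0.0233
gripper_force: 68.5
```

```bash
python3 go.py 0.515 0.121 0.150 119
```

```text
t 4.7833 p [ 0.5199 -0.241   0.1579] yaw 89.93 ez [ 0.0022 -0.001  -1.    ] F [ 0.5 -0.5 -1.6] M [-0.01 -0.04  0.02] w 0.023349691588919527 68.47796112298965
q [ 0.59  0.41 -0.34  1.86  0.17  0.9   0.17]
offset [ 2.4136 -0.0353  0.0503] rot [ 0.0009  0.0007 -0.2537]
```

Request:
drive_tool([
  {"offset": [0.04,0,0],"rotation": [0,0,0],"claw": 0},
  {"offset": [0.14,0,0],"rotation": [0,0,0],"claw": 0},
  {"offset": [0.28,0,0],"rotation": [0,0,0],"claw": 0},
  {"offset": [0.43,0,0],"rotation": [0,0,0],"claw": 0},
  {"offset": [0.58,0,0],"rotation": [0,0,0],"claw": 0},
  {"offset": [0.73,0,0],"rotation": [0,0,0],"claw": 0},
  {"offset": [0.87,0,0],"rotation": [0,0,0],"claw": 0},
  {"offset": [1,0,0],"rotation": [0,0,0],"claw": 0},
])

```text
clock: 5.45
tcp_pos: [0.5184, -0.0887, 0.1554]
orientation: [-2.22, -2.22, 0.001]
contact_force: [0.8, 0.2, -0.7]
grip_width: 0.0232
gripper_force: 68.5
```

Request:
drive_tool([
  {"offset": [0.14,0,0],"rotation": [0,0,-0.02],"claw": 0},
  {"offset": [0.28,0,0],"rotation": [0,0,-0.05],"claw": 0},
  {"offset": [0.43,0,0],"rotation": [0,0,-0.08],"claw": 0},
  {"offset": [0.58,0,0],"rotation": [0,0,-0.12],"claw": 0},
  {"offset": [0.73,-0.01,0],"rotation": [0,0,-0.16],"claw": 0},
  {"offset": [0.86,-0.02,0],"rotation": [0,0,-0.2],"claw": 0},
  {"offset": [0.95,-0.03,0],"rotation": [0,0,-0.23],"claw": 0},
  {"offset": [1,-0.03,0],"rotation": [0,0,-0.25],"claw": 0},
  {"offset": [1,-0.03,0],"rotation": [0,0,-0.25],"claw": 0},
])

```text
clock: 6.2
tcp_pos: [0.5144, 0.0616, 0.156]
orientation: [-1.596, -2.705, -0.001]
contact_force: [-0.3, 0.5, -1.3]
grip_width: 0.0235
gripper_force: 68.5
```

```bash
python3 go.py 0.515 0.121 0.140 119
python3 - <<'E'
from m import *
for n in("scene","top"):
    f=grab_frame(n); np.savez(n+"2.npz",**f); save(n+"2",f["frame"])
f=grab_frame("wrist"); np.savez("wrist2.npz",**f); save("wrist2",f["frame"])
s=np.zeros((480,800,3),np.uint8); s[:300,:400]=cv2.resize(f["frame"],(400,300)); g=dict(np.load("scene2.npz"))["frame"]; s[:300,400:]=cv2.resize(g[200:380,260:500],(400,300),interpolation=2); save("mix",s)
E
```

```text
t 6.2 p [0.5144 0.0616 0.156 ] yaw 118.91 ez [-6.e-04  1.e-03 -1.e+00] F [-0.3  0.5 -1.3] M [0.04 0.01 0.  ] w 0.023479516093899876 68.46454348415136
q [ 0.22  0.37 -0.55  1.97  0.25  0.87  0.04]
offset [0.3449 0.195  0.107 ] rot [-0.     -0.0006 -0.0008]
```

View pics/mix.png

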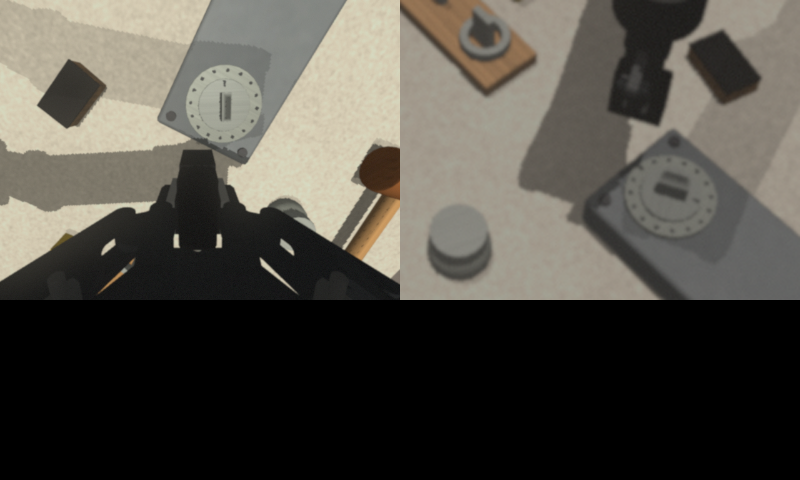

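The wrist view (left half) shows the knob held upright at (198,190) and the tang at (225,105), nearly parallel to it. I measure both in this frame.

Run:
```python
from m import *
f=dict(np.load("wrist2.npz")); P=cloud(f); z=P[...,2]
rect("tang",P,win(300,420,90,240)&(z>.065)&(z<.1)); rect("nose",P,win(300,420,90,240)&(z>.085)&(z<.1))
rect("flange",P,win(280,440,90,240)&(z>.051)&(z<.06))
rect("knobish",P,win(280,350,235,300)&(z>.1)&(z<.25))
# knob points in tool frame (yaw 118.9)
a=np.radians(118.91); ex=np.array([np.cos(a),np.sin(a)]); ey=np.array([np.sin(a),-np.cos(a)]); c=np.array([.5144,.0616])
I=f["frame"].max(-1)
for v in range(236,300,6):
    r=[u for u in range(260,370) if I[v,u]<70 and f["z_map"][v,u]>0]
    if r: 
        q=P[v,r[0]],P[v,r[-1]],P[v,(r[0]+r[-1])//2]; print(v,r[0],r[-1],[(round(float((p[:2]-c)@ex),4),round(float((p[:2]-c)@ey),4),round(float(p[2]),4)) for p in q])
for n,w in(("top2",None),("scene2",None)):
    f=dict(np.load(n+".npz"));P=cloud(f);z=P[...,2]
    d=P[...,:2]-c; s=(abs(d@ex)<.04)&(abs(d@ey)<.025)
    for lo,hi in((.13,.16),(.16,.185),(.19,.205)):
        k=s&(z>lo)&(z<hi); 
        if k.sum()>20: print(n,lo,k.sum(),"x",np.percentile((d@ex)[k],[1,50,99]).round(4),"y",np.percentile((d@ey)[k],[1,50,99]).round(4),"z",np.percentile(z[k],[1,99]).round(4))
```

```text
tang 795 c [0.5141 0.1216] size [0.0102 0.0296] deg 120.0 pca 119.0 mean [0.5126 0.1215] z [0.0685 0.083  0.0888]
nose 328 c [0.5139 0.1213] size [0.0057 0.023 ] deg 121.2 pca 120.6 mean [0.5139 0.1214] z [0.0853 0.0878 0.0892]
flange 4635 c [0.5146 0.1223] size [0.0612 0.06  ] deg 72.9 pca 34.9 mean [0.5132 0.1224] z [0.053  0.0542 0.0553]
knobish 3628 c [0.5051 0.0735] size [0.0316 0.0151] deg 28.5 pca 29.9 mean [0.5025 0.0787] z [0.139  0.1787 0.192 ]
236 338 347 [(-0.0006, 0.0158, 0.0428), (-0.0002, 0.0228, 0.0445), (-0.0006, 0.019, 0.0428)]
242 293 338 [(0.0219, -0.0132, 0.1382), (0.022, 0.0093, 0.139), (0.0217, -0.0022, 0.1379)]
248 291 340 [(0.0218, -0.0135, 0.1483), (0.0219, 0.0096, 0.1491), (0.022, -0.0021, 0.1489)]
254 290 341 [(0.022, -0.0132, 0.1579), (0.0218, 0.0094, 0.1578), (0.0219, -0.0021, 0.1579)]
260 288 343 [(0.0218, -0.0135, 0.1656), (0.0216, 0.0097, 0.1654), (0.0221, -0.0021, 0.1665)]
266 288 344 [(0.0205, -0.0133, 0.1694), (0.0207, 0.0098, 0.1703), (0.0217, -0.0017, 0.1728)]
272 287 344 [(0.021, -0.013, 0.1774), (0.0205, 0.0093, 0.1765), (0.0215, -0.0021, 0.178
[... 205 characters left out ...]
081, -0.0191, 0.1657), (0.008, 0.0138, 0.1659), (0.0201, -0.0024, 0.1924)]
296 264 362 [(0.0039, -0.025, 0.1627), (0.0037, 0.0187, 0.1629), (0.0172, -0.0028, 0.1912)]
top2 0.13 118 x [-0.0276 -0.0242 -0.0104] y [-0.0195 -0.0131  0.0088] z [0.1316 0.1595]
top2 0.16 134 x [-0.0276 -0.0215 -0.009 ] y [-0.0241 -0.0132  0.009 ] z [0.1601 0.1847]
top2 0.19 179 x [-0.027  -0.0213 -0.0142] y [-0.0234 -0.0038  0.009 ] z [0.1903 0.2037]
scene2 0.13 257 x [-0.025   0.0033  0.0247] y [-0.0048  0.0105  0.0144] z [0.1326 0.1597]
scene2 0.16 188 x [-0.0249  0.0111  0.0246] y [-0.0043  0.0111  0.0247] z [0.1604 0.1841]
scene2 0.19 158 x [-0.0252  0.0156  0.0239] y [-0.0106  0.0034  0.0216] z [0.1903 0.2032]
```

```bash
python3 go.py 0.5144 0.1248 0.120 119.5
```

```text
t 6.35 p [0.5148 0.0581 0.156 ] yaw 118.47 ez [-6.e-04 -7.e-04 -1.e+00] F [ 0.3 -0.6 -0.9] M [-0.01 -0.04 -0.01] w 0.023142303028867092 68.46966415643692
q [ 0.22  0.36 -0.55  1.97  0.25  0.87  0.04]
offset [0.3922 0.2094 0.2396] rot [-0.0004  0.0001 -0.009 ]
```

The arm was still settling during the pictures. Corrected for that, the knob sits centred in the tool to within 1 mm, so I aim the tool at the tang itself.

Request:
drive_tool([
  {"offset": [0.06,0.04,0.02],"rotation": [0,0,0],"claw": 0},
  {"offset": [0.16,0.09,0.06],"rotation": [0,0,0],"claw": 0},
  {"offset": [0.26,0.15,0.12],"rotation": [0,0,0],"claw": 0},
  {"offset": [0.33,0.19,0.18],"rotation": [0,0,-0.005],"claw": 0},
  {"offset": [0.37,0.2,0.22],"rotation": [0,0,-0.01],"claw": 0},
  {"offset": [0.372,0.202,0.24],"rotation": [0,0,-0.01],"claw": 0},
  {"offset": [0.372,0.202,0.24],"rotation": [0,0,-0.01],"claw": 0},
  {"offset": [0.372,0.202,0.24],"rotation": [0,0,-0.01],"claw": 0},
  {"offset": [0.372,0.202,0.24],"rotation": [0,0,-0.01],"claw": 0},
])

```text
clock: 7.1
tcp_pos: [0.5152, 0.1215, 0.1206]
orientation: [1.579, 2.715, -0.0]
contact_force: [-0.4, -0.2, -0.4]
grip_width: 0.0231
gripper_force: 68.5
```

```bash
python3 go.py 0.5147 0.1215 0.120 119.5;  python3 - <<'E'
from m import *
f=grab_frame("scene"); w=grab_frame("wrist"); np.savez("wrist3.npz",**w)
s=np.zeros((300,800,3),np.uint8); s[:,:400]=cv2.resize(f["frame"][200:380,300:540],(400,300),interpolation=2); s[:,400:]=cv2.resize(w["frame"],(400,300)); save("above",s)
E
python3 go.py 0.5147 0.1215 0.120 119.5
```

```text
t 7.1 p [0.5152 0.1215 0.1206] yaw 119.62 ez [ 6.e-04 -6.e-04 -1.e+00] F [-0.4 -0.2 -0.4] M [-0.01 -0.02  0.02] w 0.023101380727610296 68.52318584918976
q [ 0.09  0.43 -0.55  1.97  0.31  0.81 -0.11]
offset [ 0.002  -0.003   0.0042] rot [0.0001 0.0004 0.001 ]
t 7.2 p [0.5152 0.1219 0.1207] yaw 119.64 ez [ 8.e-04 -3.e-04 -1.e+00] F [-0.2  0.  -1.3] M [-0.02  0.   -0.  ] w 0.023477918313356067 68.52292835712433
q [ 0.09  0.43 -0.55  1.97  0.31  0.81 -0.11]
offset [-0.0004 -0.0043  0.0048] rot [0.0003 0.0003 0.0013]
```

View pics/above.png

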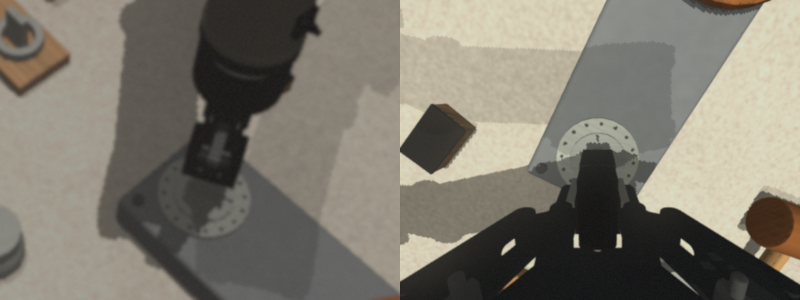

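The knob hangs straight over the drive plate in both views (scene crop 205,185; wrist 598,180). Lowering gently.

Request:
drive_tool([
  {"offset": [0,-0.002,0.02],"rotation": [0,0,0],"claw": 0},
  {"offset": [0,-0.002,0.05],"rotation": [0,0,0],"claw": 0},
  {"offset": [0,-0.002,0.08],"rotation": [0,0,0],"claw": 0},
  {"offset": [0,-0.002,0.11],"rotation": [0,0,0],"claw": 0},
  {"offset": [0,-0.002,0.14],"rotation": [0,0,0],"claw": 0},
  {"offset": [0,-0.002,0.16],"rotation": [0,0,0],"claw": 0},
  {"offset": [0,-0.002,0.16],"rotation": [0,0,0],"claw": 0},
  {"offset": [0,-0.002,0.16],"rotation": [0,0,0],"claw": 0},
])

```text
clock: 7.87
tcp_pos: [0.5144, 0.1226, 0.096]
orientation: [-1.577, -2.717, 0.001]
contact_force: [-0.3, -0.4, -1.0]
grip_width: 0.0231
gripper_force: 68.5
```

```bash
python3 go.py 0.5147 0.1215 0.076 119.5
```

```text
t 7.8667 p [0.5144 0.1226 0.096 ] yaw 119.74 ez [-5.e-04 -1.e-04 -1.e+00] F [-0.3 -0.4 -1. ] M [ 0.02  0.05 -0.01] w 0.02309057423910669 68.52338757365942
q [ 0.07  0.47 -0.53  1.99  0.34  0.77 -0.14]
offset [-0.0076 -0.0018  0.1335] rot [-0.0002 -0.0001  0.0021]
```

Request:
drive_tool([
  {"offset": [0,-0.002,0.03],"rotation": [0,0,0],"claw": 0},
  {"offset": [0,-0.002,0.06],"rotation": [0,0,0],"claw": 0},
  {"offset": [0,-0.002,0.09],"rotation": [0,0,0],"claw": 0},
  {"offset": [0,-0.002,0.11],"rotation": [0,0,0],"claw": 0},
  {"offset": [0,-0.002,0.125],"rotation": [0,0,0],"claw": 0},
  {"offset": [0,-0.002,0.13],"rotation": [0,0,0],"claw": 0},
  {"offset": [0,-0.002,0.13],"rotation": [0,0,0],"claw": 0},
  {"offset": [0,-0.002,0.13],"rotation": [0,0,0],"claw": 0},
])

```text
clock: 8.53
tcp_pos: [0.5141, 0.1224, 0.0781]
orientation: [1.577, 2.717, -0.002]
contact_force: [-6.6, -2.7, 17.2]
grip_width: 0.0232
gripper_force: 71.1
```

```bash
python3 go.py 0.5147 0.1215 0.076 119.5
```

```text
t 8.5333 p [0.5141 0.1224 0.0781] yaw 119.73 ez [-2.0e-04 -1.4e-03 -1.0e+00] F [-6.6 -2.7 17.2] M [-0.52  1.5  -0.04] w 0.023171826165172493 71.08513969928026
q [ 0.06  0.5  -0.52  2.    0.36  0.73 -0.16]
offset [-0.0072  0.0009  0.014 ] rot [-0.0004  0.0005  0.002 ]
```

Request:
drive_tool([
  {"offset": [0,-0.004,0],"rotation": [0,0,0],"claw": 0},
  {"offset": [0,-0.008,0],"rotation": [0,0,0],"claw": 0},
  {"offset": [0,-0.008,0.004],"rotation": [0,0,0],"claw": 0},
  {"offset": [0,-0.008,0.004],"rotation": [0,0,0],"claw": 0},
  {"offset": [0,-0.008,0.004],"rotation": [0,0,0],"claw": 0},
])

```text
clock: 8.95
tcp_pos: [0.514, 0.1223, 0.0781]
orientation: [1.576, 2.716, 0.001]
contact_force: [-4.9, -2.2, 18.9]
grip_width: 0.023
gripper_force: 71.4
```

```bash
python3 go.py 0.5147 0.1215 0.076 119.5;  python3 - <<'E'
from m import *
f=grab_frame("scene"); w=grab_frame("wrist"); np.savez("wrist4.npz",**w); np.savez("scene4.npz",**f)
s=np.zeros((400,800,3),np.uint8); s[:,:400]=cv2.resize(f["frame"][260:360,375:475],(400,400),interpolation=2); s[:,400:]=cv2.resize(w["frame"][160:400,200:440],(400,400),interpolation=2); save("seat",np.clip(s*1.8,0,255).astype(np.uint8))
P=cloud(w);I=w["frame"].max(-1)
u=np.arange(300,345,8)
for v in range(200,300,6): print(v,[(tuple(P[v,k].round(4).tolist())) for k in (312,)],I[v,312])
E
```

```text
t 8.95 p [0.514  0.1223 0.0781] yaw 119.74 ez [ 1.8e-03 -4.0e-04 -1.0e+00] F [-4.9 -2.2 18.9] M [-0.34  1.27 -0.04] w 0.022979232293327014 71.4170067384839
q [ 0.06  0.49 -0.52  2.    0.36  0.73 -0.16]
offset [-0.0072  0.0015  0.0139] rot [0.0007 0.0006 0.0021]
200 [(0.4899, 0.1589, 0.0478)] 109
206 [(0.4912, 0.1566, 0.0507)] 178
212 [(0.4929, 0.1536, 0.0493)] 183
218 [(0.4944, 0.151, 0.0502)] 175
224 [(0.4959, 0.1484, 0.0511)] 184
230 [(0.4974, 0.1458, 0.0519)] 143
236 [(0.4987, 0.1435, 0.0543)] 166
242 [(0.4994, 0.1425, 0.0611)] 44
248 [(0.4996, 0.1423, 0.0704)] 42
254 [(0.4995, 0.1426, 0.0805)] 43
260 [(0.4999, 0.1419, 0.0863)] 40
266 [(0.4997, 0.1425, 0.0955)] 41
272 [(0.4999, 0.1422, 0.101)] 36
278 [(0.4998, 0.1425, 0.1078)] 36
284 [(0.5003, 0.1418, 0.1114)] 37
290 [(0.5009, 0.1407, 0.1138)] 34
296 [(0.502, 0.1387, 0.1138)] 31
```

View pics/seat.png

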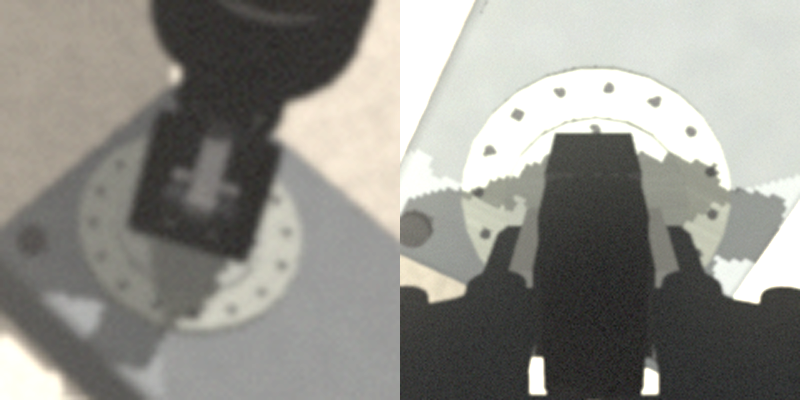

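Seated: the wrist depth puts the knob's top at 0.114 m, so its underside is at about 0.054 m, on the flange (crop: knob at 595,240 over the plate). Grip harder and turn the first click.

Request:
drive_tool([
  {"offset": [0,-0.004,-0.002],"rotation": [0,0,0],"claw": 0},
  {"offset": [0,-0.006,-0.003],"rotation": [0,0,0],"claw": 0},
  {"offset": [0,-0.006,-0.003],"rotation": [0,0,0.02],"claw": 0},
  {"offset": [0,-0.006,-0.003],"rotation": [0,0,0.04],"claw": 0},
  {"offset": [0,-0.006,-0.003],"rotation": [0,0,0.06],"claw": 0},
  {"offset": [0,-0.006,-0.003],"rotation": [0,0,0.08],"claw": 0},
  {"offset": [0,-0.006,-0.003],"rotation": [0,0,0.1],"claw": 0},
  {"offset": [0,-0.006,-0.003],"rotation": [0,0,0.1],"claw": 0},
  {"offset": [0,-0.006,-0.003],"rotation": [0,0,0.1],"claw": 0},
], force=100)

```text
clock: 9.8
tcp_pos: [0.5148, 0.1228, 0.0782]
orientation: [1.838, 2.544, 0.007]
contact_force: [1.8, 2.3, 9.1]
grip_width: 0.0229
gripper_force: 97.4
```

```bash
python3 go.py 0.5145 0.1218 0.078 97
```

```text
t 9.8 p [0.5148 0.1228 0.0782] yaw 108.31 ez [ 0.0048  0.0018 -1.    ] F [1.8 2.3 9.1] M [ 0.17 -0.21  0.15] w 0.022917715364605202 97.37631887197495
q [ 0.02  0.48 -0.47  2.01  0.33  0.72 -0.33]
offset [-0.0055 -0.0036  0.0015] rot [ 0.0026 -0.0003  0.0987]
```

Request:
drive_tool([
  {"offset": [0,0,0],"rotation": [0,0,0.02],"claw": 0},
  {"offset": [0,0,0],"rotation": [0,0,0.04],"claw": 0},
  {"offset": [0,0,0],"rotation": [0,0,0.06],"claw": 0},
  {"offset": [0,0,0],"rotation": [0,0,0.08],"claw": 0},
  {"offset": [0,0,0],"rotation": [0,0,0.097],"claw": 0},
  {"offset": [0,0,0],"rotation": [0,0,0.097],"claw": 0},
  {"offset": [0,0,0],"rotation": [0,0,0.097],"claw": 0},
])

```text
clock: 10.38
tcp_pos: [0.5146, 0.1227, 0.0783]
orientation: [2.077, 2.354, 0.007]
contact_force: [0.2, 0.2, 8.6]
grip_width: 0.0231
gripper_force: 97.5
```

```bash
python3 go.py 0.5145 0.1218 0.078 74.6
python3 - <<'E'
from m import *
f=grab_frame("wrist"); np.savez("wrist5.npz",**f)
g=dict(np.load("scene4.npz")); n=grab_frame("scene"); np.savez("scene5.npz",**n)
# turntable rotation check: carving's depth change
d=abs(n["z_map"]-g["z_map"]); print("changed px turntable",(d[370:480,490:620]>.01).sum())
E
```

```text
t 10.3833 p [0.5146 0.1227 0.0783] yaw 97.17 ez [ 0.0044  0.0016 -1.    ] F [0.2 0.2 8.6] M [ 0.13 -0.05 -0.04] w 0.023115134543879177 97.51083813607693
q [-0.01  0.48 -0.42  2.01  0.29  0.71 -0.49]
offset [-0.0056 -0.0012  0.0017] rot [ 0.0022 -0.001   0.1969]
changed px turntable 2155
```

First click taken: the moment went from 0.15 back to about zero and the turntable has moved. Second click.

Request:
drive_tool([
  {"offset": [0,0,0],"rotation": [0,0,0.02],"claw": 0},
  {"offset": [0,0,0],"rotation": [0,0,0.04],"claw": 0},
  {"offset": [0,0,0],"rotation": [0,0,0.06],"claw": 0},
  {"offset": [0,0,0],"rotation": [0,0,0.08],"claw": 0},
  {"offset": [0,0,0],"rotation": [0,0,0.1],"claw": 0},
  {"offset": [0,0,0],"rotation": [0,0,0.12],"claw": 0},
  {"offset": [0,0,0],"rotation": [0,0,0.14],"claw": 0},
  {"offset": [0,0,0],"rotation": [0,0,0.16],"claw": 0},
  {"offset": [0,0,0],"rotation": [0,0,0.18],"claw": 0},
  {"offset": [0,0,0],"rotation": [0,0,0.196],"claw": 0},
  {"offset": [0,0,0],"rotation": [0,0,0.196],"claw": 0},
  {"offset": [0,0,0],"rotation": [0,0,0.196],"claw": 0},
])

```text
clock: 11.48
tcp_pos: [0.5146, 0.1225, 0.0782]
orientation: [2.496, 1.905, 0.007]
contact_force: [1.1, 0.7, 9.8]
grip_width: 0.023
gripper_force: 97.7
```

```bash
python3 go.py 0.5145 0.1218 0.078 52.1
```

```text
t 11.4833 p [0.5146 0.1225 0.0782] yaw 74.71 ez [ 0.0045  0.0015 -1.    ] F [1.1 0.7 9.8] M [ 0.09 -0.07  0.  ] w 0.023023615151169963 97.70882830023766
q [-0.09  0.46 -0.33  2.02  0.23  0.69 -0.82]
offset [-0.0048  0.0004  0.0016] rot [ 0.0017 -0.0017  0.1973]
```

Request:
drive_tool([
  {"offset": [0,0,0],"rotation": [0,0,0.02],"claw": 0},
  {"offset": [0,0,0],"rotation": [0,0,0.04],"claw": 0},
  {"offset": [0,0,0],"rotation": [0,0,0.06],"claw": 0},
  {"offset": [0,0,0],"rotation": [0,0,0.08],"claw": 0},
  {"offset": [0,0,0],"rotation": [0,0,0.1],"claw": 0},
  {"offset": [0,0,0],"rotation": [0,0,0.1],"claw": 0},
])

```text
clock: 11.98
tcp_pos: [0.5151, 0.1223, 0.0782]
orientation: [2.675, 1.644, 0.008]
contact_force: [2.5, -0.2, 8.1]
grip_width: 0.0226
gripper_force: 97.5
```

```bash
python3 go.py 0.5145 0.1218 0.078 52.1
```

```text
t 11.9833 p [0.5151 0.1223 0.0782] yaw 63.15 ez [ 0.0053  0.0013 -1.    ] F [ 2.5 -0.2  8.1] M [-0.03 -0.36  0.16] w 0.022582943552582634 97.47592337429523
q [-0.13  0.46 -0.28  2.02  0.19  0.69 -1.  ]
offset [-0.0045 -0.002   0.0016] rot [ 0.0019 -0.002   0.0964]
```

Request:
drive_tool([
  {"offset": [0,0,0],"rotation": [0,0,0.02],"claw": 0},
  {"offset": [0,0,0],"rotation": [0,0,0.04],"claw": 0},
  {"offset": [0,0,0],"rotation": [0,0,0.06],"claw": 0},
  {"offset": [0,0,0],"rotation": [0,0,0.08],"claw": 0},
  {"offset": [0,0,0],"rotation": [0,0,0.096],"claw": 0},
  {"offset": [0,0,0],"rotation": [0,0,0.096],"claw": 0},
  {"offset": [0,0,0],"rotation": [0,0,0.096],"claw": 0},
  {"offset": [0,0,0],"rotation": [0,0,0.096],"claw": 0},
])

```text
clock: 12.65
tcp_pos: [0.5146, 0.1224, 0.0782]
orientation: [2.82, 1.383, 0.007]
contact_force: [0.7, 0.4, 9.4]
grip_width: 0.0233
gripper_force: 97.8
```

```bash
python3 go.py 0.5145 0.1218 0.078 52.1
python3 - <<'E'
from m import *
f=grab_frame("scene"); w=grab_frame("wrist")
s=np.zeros((300,800,3),np.uint8); s[:,:400]=cv2.resize(f["frame"],(400,300)); s[:,400:]=cv2.resize(w["frame"][160:400,120:440],(400,300)); save("end",np.clip(s*1.6,0,255).astype(np.uint8))
P=cloud(w); z=P[...,2]; k=win(290,350,235,310)&(z<.125)&(z>.1)&(w["frame"].max(-1)<70); print("knob top z",np.percentile(z[k],[50,95,99]).round(4))
E
python3 go.py 0.5145 0.1218 0.078 52.1
```

```text
t 12.65 p [0.5146 0.1224 0.0782] yaw 52.26 ez [ 0.0043  0.0014 -1.    ] F [0.7 0.4 9.4] M [-0.03 -0.01  0.02] w 0.02326818324165085 97.78465948998928
q [-0.16  0.45 -0.23  2.02  0.16  0.68 -1.16]
offset [-0.0033  0.002   0.0015] rot [ 0.0013 -0.0019  0.0014]
knob top z [0.1133 0.1148 0.1151]
t 12.75 p [0.5146 0.1224 0.0782] yaw 52.25 ez [ 0.0044  0.0014 -1.    ] F [0.6 0.  9.6] M [0.06 0.03 0.02] w 0.022849876228669734 97.78537184000015
q [-0.16  0.45 -0.23  2.02  0.16  0.68 -1.16]
offset [-0.0033  0.0019  0.0016] rot [ 0.0013 -0.0019  0.0013]
```

View pics/end.png

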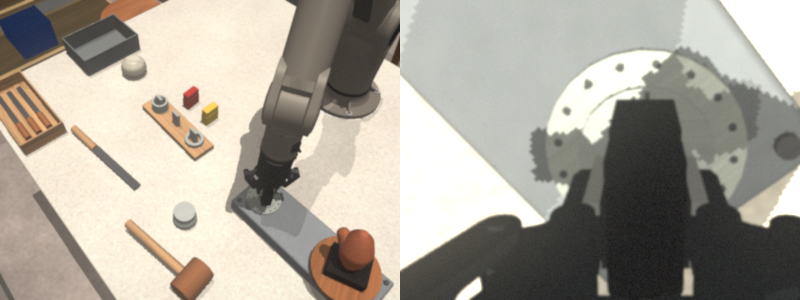

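The final view shows the knob held and seated on the drive (scene half 265,195), the collars on their posts (160,102 and 193,137) and the tin in place (185,213). The residual moment is near zero at 67.5° of turn, so I hand in.

```bash
python3 -c "
from bench import hand_in; print(hand_in())"
```

```text
the job is handed in; nothing more can be done
None
```

I handed in with the knob seated on the tang and turned 67.5° clockwise to the third stop, still gripped at about 98 N; the collars and tin look undisturbed in the last picture, and the clock stood at 12.75 s of 51 s.

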